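Wind the run-down chart recorder

ROBOT

A 6-joint arm with a two-finger parallel gripper is mounted at the origin on a cart in front of the work surface, level with it; the furniture and walls round the work are solid. World frame = base frame: x ahead of the robot, y to its left, z up, the work surface at z = 0. Lengths are in mm, angles in rad, forces in N, time in s.
With the tool pointing down it reaches from about 275 to 1000 mm from the base axis. Payload 8.4 kg.
Tool frame: the origin (TCP) lies between the finger pads; the fingertips stand 8 mm ahead of it and the grasp point (between the pads) lies 11 mm behind it (tcp_to_tips is the distance from the TCP to the fingertips, in mm); z points along the fingers, y is the line along which they close (so a half turn about z gives the same grasp; the last joint's range is limited). The gripper opens to 85 mm and grips with 20 to 120 N. Pads are 22 mm wide; open, the fingers measure 114 mm over their backs; the gripper's body (76 mm by 85 mm) begins 54 mm behind the grasp point. The pads swing forward as they close: fully open they stand 13 mm farther back than shut.
Start: joints at [-1.328, 0.353, 1.633, -0, 1.155, -0.002], TCP at [151.475, -606.369, 239.281] pointing down, gripper open.
Joint ranges: [-2.63, 2.63], [-0.92, 2.1], [0.06, 2.66], [-1.3, 4.44], [0, 2.69], [-3.02, 3.02]. Speed limits (rad/s): [2.22, 2.22, 2.79, 3.14, 3.14, 3.14].

INTERFACE

Orientations are given as [roll, pitch, yaw] about the fixed x, y, z axes, in that order (R = Rz(yaw) Ry(pitch) Rx(roll)).
In Python, from rig import * gives the robot as it stands.
- The arm moves only by the tool step_arm, never from a script. Its argument "motion" is a list of rows, each an object with "claw": the finger opening in mm, from 0 to 85.4; "delta_pos": the shift along the tool's x, y, z in mm, a list of three; "turn": the turn about the tool's z in rad. In form: [{"claw": claw, "delta_pos": [dx, dy, dz], "turn": turn}, ...]. A call has 1 to 8 rows; each row shifts and turns the commanded pose from where the row before left it, along the tool's axes as they then stand; what a row does not reach is not made up. A row lasts 1/12 s, in which the tool goes at most 41.7 mm and 7.16 degrees, less where a joint would pass 70% of its speed; a pose out of reach is approached as far as the arm can. A call is refused whole if a number of a shift passes 41.7 or a number of a turn 0.125, either way. A call with a gripper value outside its range is refused whole. The fingers move at their own pace and stop on an object; "force" is the grip in N (left out, the last holds). Time passes only in rows, so rows that do not move let the fingers close. It gives the time, the measured TCP pose, the force, the opening and the grip force at its end, in the units of the state.
- sense(): the state, without advancing time (a new reading comes with each control period).
- grab_frame(name): name is "side" or "top" or "wrist"; returns a dict with "img" (480x640x3 uint8, red, green, blue), "vertical_fov" (degrees; the focal length in pixels is half the picture's height over the tangent of half this angle, whatever the lens; pixels are square), "cx", "cy" (the principal point, pixels), "R" (3x3) and "t" (3): a world point X has camera coordinates R X + t. Camera axes: x right, y down, z forward; pixel columns grow to the right and rows downward; lengths in mm; the calibration is good to about 2 mm. A picture is of the moment at which its call begins. There is no depth.
- sign_off(): hands the job in; it is judged then, once.
The state is a dict: "clock": time; "qpos": joint angles; "qvel": joint speeds; "joint_efforts": joint torques, N m; "eef_pos": TCP position; "tcp_rot": TCP orientation; "contact_force": force on the tool from outside, world axes, zero at the start; "wrist_torque": the same for the moment, N m; "opening": opening from 0.0 (shut) to 1.0 (fully open); "grasp_force": force on a finger pad.
Only numpy, scipy, OpenCV 4.12 (cv2) and the standard library are available. Lean on these libraries where they do the work, as an engineer would, in place of code of your own. Each camera call takes 0.05 s, during which the arm holds its last target. There are 200 camera calls.

TASK

One of the two drum chart recorders, the one on the blue base, has run down: its key's black pointer stands in the red. Wind its brass key clockwise (seen from above) until the pointer stands inside the green band, in at least two partial turns, letting go of the key on the way between red and green to take a fresh hold. Let go at the end, and leave the key of the grey-based recorder alone: it is already wound.

Things in the scene. Friction and masses are not known exactly. Their poses are not given: they have to be found in the camera images.
- blue_key (a joint): Winding angle of the blue-based recorder's key, rad; grows clockwise seen from above. Red band: up to 0.5; green band: 2.3 to 3.0 (middle 2.65); hard stops at 0 and 3.35. Starts at 0 to 0.35. Weak spring (0.01 N m per rad) and a detent: the key stays where it is let go; winding takes about 0.1 N m.
- blue_key_wing (a point): Centre of the upright flat brass wing on the key's vertical axis (blue recorder, fixed), 120 mm above the worktop. Wing 48 mm long, 10 thick, 26 high (13 above and below), on a 12 mm stem; grasp across its thickness. Turns with the key: x along the wing to the pointer's side, y its thickness, z up. Below: dial and drum 93 mm across, top 30 mm under this point; bush 26 mm across, 26 mm under it.
- grey_key (a joint): The same for the like recorder on the grey base: winding angle of its key, rad, clockwise positive. It starts wound, between 2.45 and 2.85, in its green band (2.3 to 3.0).
- grey_key_wing (a point): Centre of the key wing of the grey-based recorder, with the same sizes and axes as on the blue one. To be left alone.

How it is judged:
By the outcome, as a careful person would: the job done as asked, in the order asked, and still so for the second after the job is handed in, with the robot touching nothing.
It also fails if it takes over 45 s, if anything falls off the work surface, if the arm or the gripper's body presses on something with over 40 N, if the wrist force passes 120 N, or if a joint passes its speed limit or range.

## Working session

There is one attempt and no reset: what is moved stays moved. The work goes in short steps, Python scripts to look and compute and a tool call to move; the robot and the scene stay as the last step left them, time stands still between calls to the robot, and variables do not carry over. Pictures are saved under pics/ and viewed, at most 10 in all, crops included, and the job is handed in when it is done.

Besides the shell and the picture viewer there is one more tool, called after "Call:" by a JSON object that holds its "fn" and its "kwargs", one argument or row to a line. step_arm: Moves the arm, as the interface text tells. Its arguments: {"type":"object","properties":{"motion":{"type":"array","items":{"type":"object","properties":{"claw":{"type":"number"},"delta_pos":{"type":"array","items":{"type":"number"}},"turn":{"type":"number"}}}},"force":{"type":"number"}},"required":["motion"]}

```bash
mkdir -p pics; ls; python3 - <<'E'
from rig import *
import cv2
s=sense();print({k:s[k] for k in('clock','eef_pos','tcp_rot','opening','qpos')})
for n in("top","side"):
    f=grab_frame(n);cv2.imwrite(f"pics/{n}0.png",f["img"][:,:,::-1]);print(n,f["vertical_fov"],f["cx"],f["cy"],f["R"],f["t"])
E
```

```text
pics
{'clock': 0.0, 'eef_pos': array([ 151.35428076, -605.92541311,  238.55470544]), 'tcp_rot': array([-3.14022086e+00,  1.08334808e-06,  2.44770630e-01]), 'opening': 0.9986756203171493, 'qpos': array([-1.32841448e+00,  3.53657448e-01,  1.63413682e+00, -4.76602155e-06,
        1.15517018e+00, -2.38685159e-03])}
top 47.403027381879895 321.7941028707838 243.15639016089864 [[ 0.00915316 -0.99995193  0.0035167 ]
 [-0.98333498 -0.00963953 -0.18154723]
 [ 0.18157241 -0.00179637 -0.98337594]] [  14.98958141  535.0846616  1040.17086618]
side 43.239037608790674 330.95518438468173 239.57776614065162 [[-9.54177999e-01 -2.99239416e-01 -3.43491641e-04]
 [-1.79642053e-01  5.73737842e-01 -7.99095502e-01]
 [ 2.39317945e-01 -7.62417641e-01 -6.01204009e-01]] [ 486.50708449  205.94097397 1052.01146399]
```

View pics/top0.png

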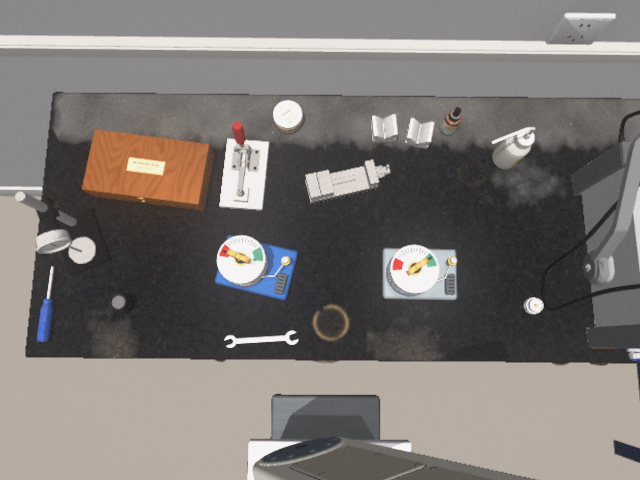

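View pics/side0.png

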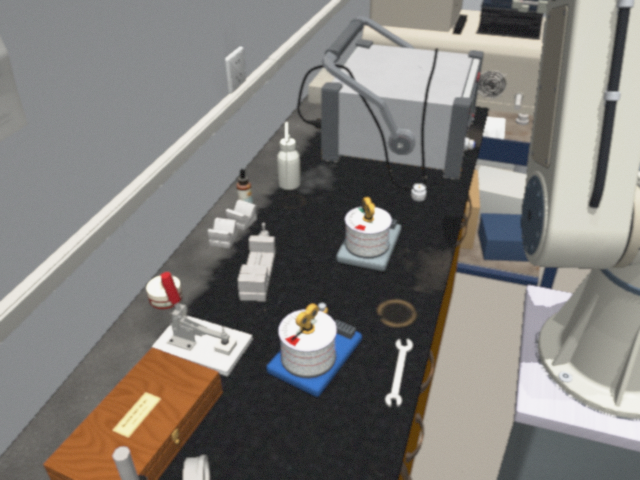

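```bash
cat > h.py <<'E'
from rig import *
import cv2, numpy as np
def ray(f,u,v,z):
    F=240/np.tan(np.radians(f["vertical_fov"])/2); R=np.array(f["R"]);t=np.array(f["t"])
    d=R.T@np.array([(u-f["cx"])/F,(v-f["cy"])/F,1]); c=-R.T@t
    return c+d*(z-c[2])/d[2]
def proj(f,X):
    F=240/np.tan(np.radians(f["vertical_fov"])/2); p=np.array(f["R"])@X+f["t"]
    return np.round([f["cx"]+F*p[0]/p[2],f["cy"]+F*p[1]/p[2]],1)
def crop(f,u,v,h,k):
    return cv2.resize(np.ascontiguousarray(f["img"][v-h:v+h,u-h:u+h,::-1]),None,fx=k,fy=k,interpolation=cv2.INTER_CUBIC)
E
python3 - <<'E'
from h import *
t=grab_frame("top");s=grab_frame("side")
cv2.imwrite("pics/c1.png",np.hstack([crop(t,242,260,33,6),crop(s,308,328,33,6)]))
X=ray(t,240,257,120);print(X,proj(s,X),ray(t,416,267,120))
E
```

```text
[494.26863753 171.29533916 120.        ] [308.2 314.4] [ 478.74049148 -154.14685234  120.        ]
```

View pics/c1.png

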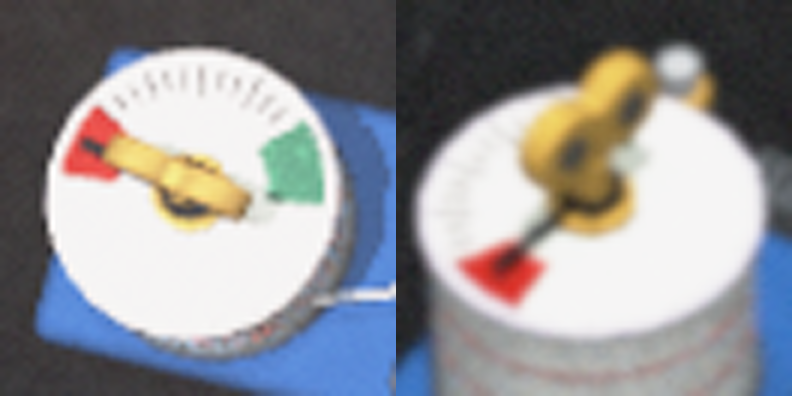

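Blue dial at about (241,259) in the top picture, with its wing running from (227,252) to (250,261) and the pointer to the left in red. The grey recorder is at (416,267). I'm moving above the blue key first.

Call:
{"fn": "step_arm", "kwargs": {
  "motion": [
    {"claw":85,"delta_pos":[22,-28,0],"turn":0},
    {"claw":85,"delta_pos":[22,-28,0],"turn":0},
    {"claw":85,"delta_pos":[22,-28,0],"turn":0},
    {"claw":85,"delta_pos":[22,-28,0],"turn":0},
    {"claw":85,"delta_pos":[22,-28,0],"turn":0},
    {"claw":85,"delta_pos":[22,-28,0],"turn":0},
    {"claw":85,"delta_pos":[22,-28,0],"turn":0},
    {"claw":85,"delta_pos":[22,-28,0],"turn":0}
  ]
}}

```text
clock: 0.87
eef_pos: [268.2, -344.8, 239.3]
tcp_rot: [3.142, -0.0, 0.244]
contact_force: [-0.1, 0.9, 0.4]
opening: 0.992
grasp_force: 0.0
```

Call:
{"fn": "step_arm", "kwargs": {
  "motion": [
    {"claw":85,"delta_pos":[22,-28,0],"turn":0},
    {"claw":85,"delta_pos":[22,-28,0],"turn":0},
    {"claw":85,"delta_pos":[22,-28,0],"turn":0},
    {"claw":85,"delta_pos":[22,-28,0],"turn":0},
    {"claw":85,"delta_pos":[22,-28,0],"turn":0},
    {"claw":85,"delta_pos":[22,-28,0],"turn":0},
    {"claw":85,"delta_pos":[22,-28,0],"turn":0},
    {"claw":85,"delta_pos":[22,-28,0],"turn":0}
  ]
}}

```text
clock: 1.53
eef_pos: [384.7, -84.7, 239.5]
tcp_rot: [3.141, -0.001, 0.245]
contact_force: [0.2, -0.2, 0.2]
opening: 0.999
grasp_force: 0.0
```

Call:
{"fn": "step_arm", "kwargs": {
  "motion": [
    {"claw":85,"delta_pos":[22,-28,0],"turn":0},
    {"claw":85,"delta_pos":[22,-28,0],"turn":0},
    {"claw":85,"delta_pos":[22,-28,0],"turn":0},
    {"claw":85,"delta_pos":[22,-28,0],"turn":0},
    {"claw":85,"delta_pos":[22,-28,0],"turn":0},
    {"claw":85,"delta_pos":[0,0,0],"turn":0}
  ]
}}

```text
clock: 2.03
eef_pos: [459.6, 80.8, 239.6]
tcp_rot: [-3.14, -0.003, 0.248]
contact_force: [-0.7, -1.1, 0.8]
opening: 0.995
grasp_force: 0.0
```

Call:
{"fn": "step_arm", "kwargs": {
  "motion": [
    {"claw":85,"delta_pos":[0,0,0],"turn":-0.12},
    {"claw":85,"delta_pos":[0,0,0],"turn":-0.12},
    {"claw":85,"delta_pos":[0,0,0],"turn":-0.12},
    {"claw":85,"delta_pos":[0,0,0],"turn":-0.12},
    {"claw":85,"delta_pos":[0,0,0],"turn":-0.12},
    {"claw":85,"delta_pos":[0,0,0],"turn":-0.12},
    {"claw":85,"delta_pos":[0,0,0],"turn":-0.12},
    {"claw":85,"delta_pos":[0,0,0],"turn":-0.12}
  ]
}}

```text
clock: 2.7
eef_pos: [457.0, 75.8, 239.2]
tcp_rot: [-3.141, 0.0, 1.211]
contact_force: [0.0, -1.0, -0.3]
opening: 0.997
grasp_force: 0.0
```

```bash
python3 - <<'E'
from h import *
s=sense();print({k:s[k] for k in('clock','eef_pos','tcp_rot','qpos')})
f=grab_frame("wrist");cv2.imwrite("pics/w1.png",f["img"][:,:,::-1]);print(f["vertical_fov"],f["R"],f["t"],proj(f,np.array([494,171,120.])))
E
```

```text
{'clock': 2.7, 'eef_pos': array([456.97674866,  75.83597536, 239.20898577]), 'tcp_rot': array([-3.14139109e+00,  1.96408855e-04,  1.21071731e+00]), 'qpos': array([ 1.61265118e-01,  9.79593670e-02,  1.96582732e+00, -7.93662722e-05,
        1.07807858e+00,  5.21381711e-01])}
67.53779761651111 [[ 9.35677110e-01 -3.52857344e-01 -2.00333850e-04]
 [-3.37208281e-01 -8.94347170e-01  2.93996114e-01]
 [-1.03917856e-01 -2.75017880e-01 -9.55806594e-01]] [-400.87088515  183.68316846  448.52422007] [320.9  85.9]
```

View pics/w1.png

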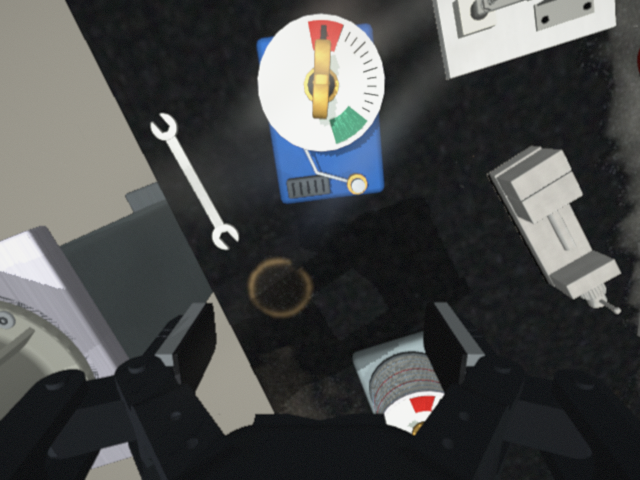

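The wrist view shows the blue key wing running from (321,38) to (320,118), the pointer at (323,27) in red, and the dial centre near (321,83). I'll compute the axis from these.

```bash
python3 - <<'E'
from h import *
f=grab_frame("wrist")
for a in[(321,82.5,90),(322,86,94),(320.5,79,122),(321,38,130),(320,118,112),(323,25,92)]:print(a,ray(f,*a).round(1))
t=grab_frame("top");print(ray(t,209+196/6,227+194/6,90),ray(t,239,256.7,122))
E
```

```text
(321, 82.5, 90) [495.2 176.4  90. ]
(322, 86, 94) [494.9 173.5  94. ]
(320.5, 79, 122) [494.3 175.1 122. ]
(321, 38, 130) [502.1 195.6 130. ]
(320, 118, 112) [485.9 153.  112. ]
(323, 25, 92) [509.1 210.4  92. ]
[494.51635189 172.43836533  90.        ] [494.49712384 172.86293706 122.        ]
```

Call:
{"fn": "step_arm", "kwargs": {
  "motion": [
    {"claw":85,"delta_pos":[21,0,0],"turn":0},
    {"claw":85,"delta_pos":[21,0,0],"turn":0},
    {"claw":85,"delta_pos":[21,0,15],"turn":0},
    {"claw":85,"delta_pos":[21,0,25],"turn":0},
    {"claw":85,"delta_pos":[21,1,25],"turn":0},
    {"claw":85,"delta_pos":[0,0,12],"turn":0},
    {"claw":85,"delta_pos":[0,0,0],"turn":0}
  ]
}}

```text
clock: 3.43
eef_pos: [494.1, 173.9, 159.4]
tcp_rot: [-3.138, 0.003, 1.202]
contact_force: [-1.5, -0.5, -0.3]
opening: 0.996
grasp_force: 0.0
```

```bash
python3 - <<'E'
from h import *
s=sense();print({k:s[k] for k in('clock','eef_pos','tcp_rot','qpos')})
f=grab_frame("wrist");cv2.imwrite("pics/w2.png",f["img"][:,:,::-1]);print(proj(f,np.array([494.6,174,133.])),proj(f,s["eef_pos"]))
E
```

```text
{'clock': 3.4333, 'eef_pos': array([494.05632302, 173.92620581, 159.35502948]), 'tcp_rot': array([-3.1377307 ,  0.00327931,  1.20208817]), 'qpos': array([3.35623607e-01, 2.95119052e-01, 1.91948063e+00, 2.17868124e-06,
       9.32059385e-01, 7.04336793e-01])}
[320.3 288. ] [319.1 315.2]
```

View pics/w2.png

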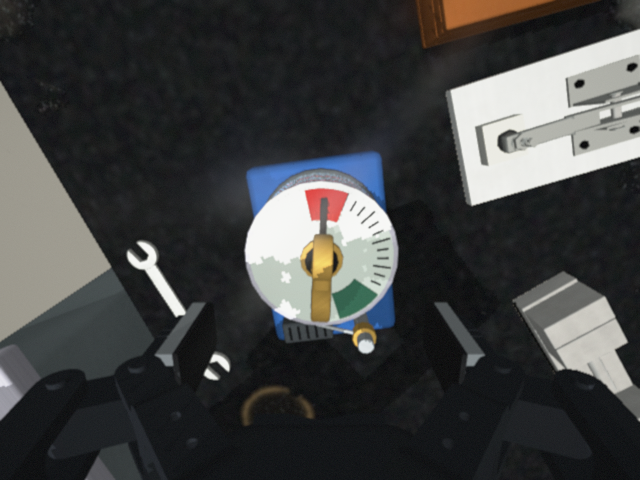

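The wing runs from (322,237) to (320,320) with its bush near (322,258), midway between the pads (205 and 435). I'll check the axis once more.

```bash
python3 - <<'E'
from h import *
f=grab_frame("wrist")
for a in[(321.5,258,94),(321,253,90),(322,237,131),(320,320,131),(322,237,125),(324,200,91),(366,345,110)]:print(a,ray(f,*a).round(1))
E
```

```text
(321.5, 258, 94) [496.1 174.1  94. ]
(321, 253, 90) [496.5 175.9  90. ]
(322, 237, 131) [505.  196.8 131. ]
(320, 320, 131) [487.9 155.3 131. ]
(322, 237, 125) [504.3 195.1 125. ]
(324, 200, 91) [509.9 205.9  91. ]
(366, 345, 110) [503.1 118.5 110. ]
```

Call:
{"fn": "step_arm", "kwargs": {
  "motion": [
    {"claw":50,"delta_pos":[1.6,1.2,12],"turn":0.01},
    {"claw":45,"delta_pos":[0,0,15],"turn":0},
    {"claw":40,"delta_pos":[0,0,12],"turn":0},
    {"claw":40,"delta_pos":[0,0,8],"turn":0},
    {"claw":40,"delta_pos":[0,0,0],"turn":0}
  ],
  "force": 40
}}

```text
clock: 3.95
eef_pos: [496.8, 174.2, 114.3]
tcp_rot: [-3.141, 0.001, 1.193]
contact_force: [-0.4, 0.2, 0.3]
opening: 0.466
grasp_force: 0.0
```

Call:
{"fn": "step_arm", "kwargs": {
  "motion": [
    {"claw":5,"delta_pos":[0,0,0],"turn":0},
    {"claw":5,"delta_pos":[0,0,0],"turn":0},
    {"claw":5,"delta_pos":[0,0,0],"turn":0},
    {"claw":5,"delta_pos":[0,0,0],"turn":0},
    {"claw":5,"delta_pos":[0,0,0],"turn":0},
    {"claw":5,"delta_pos":[0,0,0],"turn":0}
  ],
  "force": 40
}}

```text
clock: 4.45
eef_pos: [495.8, 175.5, 116.0]
tcp_rot: [-3.139, 0.0, 1.194]
contact_force: [-7.9, 5.5, 6.4]
opening: 0.107
grasp_force: 42.0
```

Call:
{"fn": "step_arm", "kwargs": {
  "motion": [
    {"claw":5,"delta_pos":[0,-0.8,0],"turn":0.06},
    {"claw":5,"delta_pos":[0,0,0],"turn":0.1},
    {"claw":5,"delta_pos":[0,0,0],"turn":0.1},
    {"claw":5,"delta_pos":[0,0,0],"turn":0.1}
  ]
}}

```text
clock: 4.78
eef_pos: [496.2, 175.3, 116.0]
tcp_rot: [-3.141, 0.0, 0.83]
contact_force: [-3.9, 0.3, 2.5]
opening: 0.105
grasp_force: 41.4
```

```bash
python3 - <<'E'
from rig import *
s=sense();print({k:s[k] for k in('clock','eef_pos','tcp_rot','contact_force','wrist_torque','qpos')})
E
```

```text
{'clock': 4.7833, 'eef_pos': array([496.22761039, 175.25867039, 116.02660516]), 'tcp_rot': array([-3.14116977e+00,  1.05192623e-04,  8.29774000e-01]), 'contact_force': array([-3.9383539 ,  0.30970103,  2.5400731 ]), 'wrist_torque': array([-0.00253295,  0.46987968,  0.11243914]), 'qpos': array([3.36451296e-01, 3.58527005e-01, 1.94843756e+00, 4.35282937e-04,
       8.34921051e-01, 1.07718142e+00])}
```

Call:
{"fn": "step_arm", "kwargs": {
  "motion": [
    {"claw":5,"delta_pos":[0,0,0],"turn":0.1},
    {"claw":5,"delta_pos":[0,0,0],"turn":0.1},
    {"claw":5,"delta_pos":[0,0,0],"turn":0.1},
    {"claw":5,"delta_pos":[0,0,0],"turn":0.1},
    {"claw":5,"delta_pos":[0,0,0],"turn":0.1},
    {"claw":5,"delta_pos":[0,0,0],"turn":0.1},
    {"claw":5,"delta_pos":[0,0,0],"turn":0.1},
    {"claw":5,"delta_pos":[0,0,0],"turn":0.1}
  ]
}}

```text
clock: 5.45
eef_pos: [496.7, 174.1, 116.0]
tcp_rot: [3.14, -0.0, 0.03]
contact_force: [-0.1, -7.6, 1.8]
opening: 0.103
grasp_force: 41.5
```

Call:
{"fn": "step_arm", "kwargs": {
  "motion": [
    {"claw":5,"delta_pos":[0,0,0],"turn":0.03},
    {"claw":5,"delta_pos":[0,0,0],"turn":0},
    {"claw":40,"delta_pos":[0,0,0],"turn":0},
    {"claw":40,"delta_pos":[0,0,0],"turn":0},
    {"claw":40,"delta_pos":[0,0,0],"turn":0},
    {"claw":40,"delta_pos":[0,0,0],"turn":0}
  ]
}}

```text
clock: 5.95
eef_pos: [496.9, 175.4, 115.6]
tcp_rot: [-3.141, -0.001, 0.005]
contact_force: [0.5, -0.1, 0.9]
opening: 0.464
grasp_force: 0.0
```

Call:
{"fn": "step_arm", "kwargs": {
  "motion": [
    {"claw":40,"delta_pos":[0,0,-15],"turn":0},
    {"claw":40,"delta_pos":[0,0,-20],"turn":0},
    {"claw":40,"delta_pos":[0,0,-20],"turn":0},
    {"claw":40,"delta_pos":[0,0,0],"turn":0}
  ]
}}

```text
clock: 6.28
eef_pos: [498.8, 176.0, 173.8]
tcp_rot: [-3.14, -0.005, 0.005]
contact_force: [0.7, 1.3, 1.1]
opening: 0.468
grasp_force: 0.0
```

```bash
python3 - <<'E'
from h import *
s=sense();print({k:s[k] for k in('clock','eef_pos','tcp_rot','qpos')})
f=grab_frame("wrist");cv2.imwrite("pics/w3.png",f["img"][:,:,::-1])
E
```

```text
{'clock': 6.2833, 'eef_pos': array([498.75036832, 175.99300858, 173.80664777]), 'tcp_rot': array([-3.13967061, -0.00519911,  0.0048598 ]), 'qpos': array([3.36311887e-01, 2.78126071e-01, 1.90441938e+00, 1.53983351e-04,
       9.53505615e-01, 1.90215463e+00])}
```

View pics/w3.png

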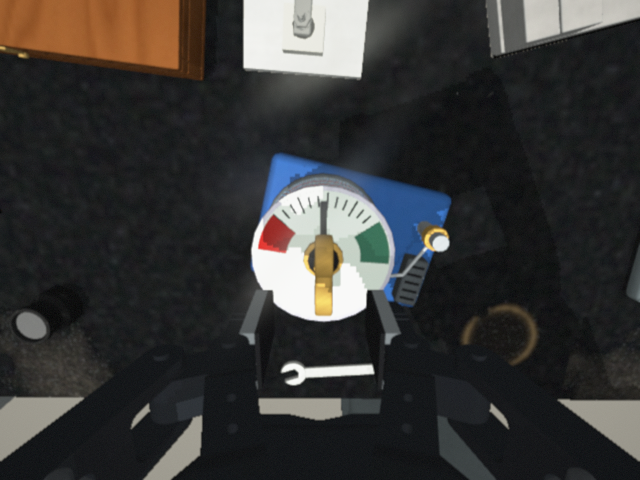

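The pointer (323,205) stands between red (274,235) and green (375,243), at about 1.38 rad, and the key is released. I'll turn the tool back half a turn for the second hold.

Call:
{"fn": "step_arm", "kwargs": {
  "motion": [
    {"claw":40,"delta_pos":[0,0,0],"turn":-0.12},
    {"claw":40,"delta_pos":[0,0,0],"turn":-0.12},
    {"claw":40,"delta_pos":[0,0,0],"turn":-0.12},
    {"claw":40,"delta_pos":[0,0,0],"turn":-0.12},
    {"claw":40,"delta_pos":[0,0,0],"turn":-0.12},
    {"claw":40,"delta_pos":[0,0,0],"turn":-0.12},
    {"claw":40,"delta_pos":[0,0,0],"turn":-0.12},
    {"claw":40,"delta_pos":[0,0,0],"turn":-0.12}
  ]
}}

```text
clock: 7.0
eef_pos: [496.1, 175.0, 169.2]
tcp_rot: [-3.141, 0.001, 0.971]
contact_force: [0.5, 0.2, 0.9]
opening: 0.468
grasp_force: 0.0
```

Call:
{"fn": "step_arm", "kwargs": {
  "motion": [
    {"claw":40,"delta_pos":[0,0,0],"turn":-0.12},
    {"claw":40,"delta_pos":[0,0,0],"turn":-0.12},
    {"claw":40,"delta_pos":[0,0,0],"turn":-0.12},
    {"claw":40,"delta_pos":[0,0,0],"turn":-0.12},
    {"claw":40,"delta_pos":[0,0,0],"turn":-0.12},
    {"claw":40,"delta_pos":[0,0,0],"turn":-0.12},
    {"claw":40,"delta_pos":[0,0,0],"turn":-0.12},
    {"claw":40,"delta_pos":[0,0,0],"turn":-0.12}
  ]
}}

```text
clock: 7.67
eef_pos: [496.1, 175.0, 169.2]
tcp_rot: [-3.14, -0.0, 1.931]
contact_force: [-0.9, -0.5, -0.5]
opening: 0.468
grasp_force: 0.0
```

Call:
{"fn": "step_arm", "kwargs": {
  "motion": [
    {"claw":40,"delta_pos":[0,0,0],"turn":-0.12},
    {"claw":40,"delta_pos":[0,0,0],"turn":-0.12},
    {"claw":40,"delta_pos":[0,0,0],"turn":-0.12},
    {"claw":40,"delta_pos":[0,0,0],"turn":-0.12},
    {"claw":40,"delta_pos":[0,0,0],"turn":-0.12},
    {"claw":40,"delta_pos":[0,0,0],"turn":-0.12},
    {"claw":40,"delta_pos":[0,0,0],"turn":-0.12},
    {"claw":40,"delta_pos":[0,0,0],"turn":-0.12}
  ]
}}

```text
clock: 8.33
eef_pos: [496.1, 175.0, 169.2]
tcp_rot: [-3.141, -0.001, 2.891]
contact_force: [-0.6, 1.1, 0.0]
opening: 0.469
grasp_force: 0.0
```

Call:
{"fn": "step_arm", "kwargs": {
  "motion": [
    {"claw":40,"delta_pos":[0,0,0],"turn":-0.12},
    {"claw":40,"delta_pos":[0,0,0],"turn":-0.12},
    {"claw":40,"delta_pos":[0,0,0],"turn":-0.02},
    {"claw":40,"delta_pos":[0,0,0],"turn":0}
  ]
}}

```text
clock: 8.67
eef_pos: [496.2, 175.0, 169.5]
tcp_rot: [-3.141, -0.001, -3.14]
contact_force: [-0.5, -0.3, -0.3]
opening: 0.468
grasp_force: 0.0
```

```bash
python3 - <<'E'
from h import *
s=sense();print({k:s[k] for k in('clock','eef_pos','tcp_rot','qpos')})
f=grab_frame("wrist");cv2.imwrite("pics/w4.png",f["img"][:,:,::-1])
for z in(94,131):print(proj(f,np.array([496,175,z])))
E
```

```text
{'clock': 8.6667, 'eef_pos': array([496.24572224, 175.01732037, 169.52077977]), 'tcp_rot': array([-3.14125714e+00, -1.03087112e-03, -3.14024388e+00]), 'qpos': array([ 3.36198288e-01,  2.83061935e-01,  1.90896819e+00,  2.69009722e-05,
        9.50646399e-01, -1.23596263e+00])}
[319.2 254.2]
[319.2 277.8]
```

View pics/w4.png

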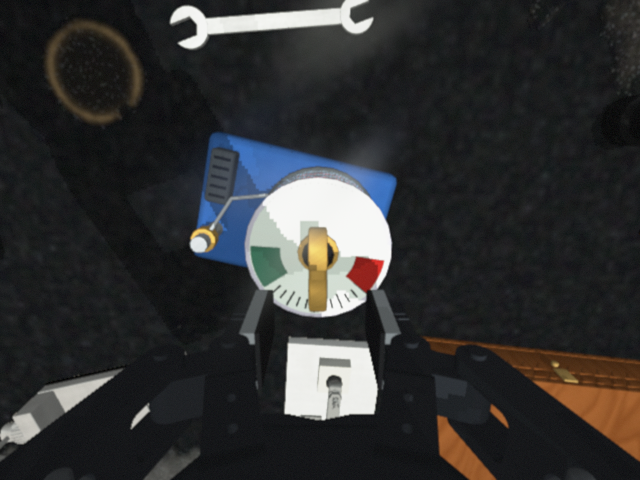

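The wing is aligned at column 318, midway between the pads (255 and 382). Next I descend, grip, and wind about 1.27 rad.

Call:
{"fn": "step_arm", "kwargs": {
  "motion": [
    {"claw":40,"delta_pos":[0,0,15],"turn":0},
    {"claw":40,"delta_pos":[0,0,18],"turn":0},
    {"claw":40,"delta_pos":[0,0,14],"turn":0},
    {"claw":40,"delta_pos":[0,0,7],"turn":0},
    {"claw":40,"delta_pos":[0,0,0],"turn":0}
  ]
}}

```text
clock: 9.13
eef_pos: [495.5, 174.7, 114.7]
tcp_rot: [-3.141, -0.003, -3.141]
contact_force: [-1.2, 0.9, -0.2]
opening: 0.468
grasp_force: 0.0
```

Call:
{"fn": "step_arm", "kwargs": {
  "motion": [
    {"claw":5,"delta_pos":[0,0,0],"turn":0},
    {"claw":5,"delta_pos":[0,0,0],"turn":0},
    {"claw":5,"delta_pos":[0,0,0],"turn":0},
    {"claw":5,"delta_pos":[0,0,0],"turn":0},
    {"claw":5,"delta_pos":[0,0,0],"turn":0},
    {"claw":5,"delta_pos":[0,0,0],"turn":0}
  ],
  "force": 40
}}

```text
clock: 9.63
eef_pos: [497.2, 174.2, 117.1]
tcp_rot: [-3.14, 0.001, -3.138]
contact_force: [1.7, -7.6, 1.1]
opening: 0.109
grasp_force: 42.1
```

Call:
{"fn": "step_arm", "kwargs": {
  "motion": [
    {"claw":5,"delta_pos":[0,0,0],"turn":0.06},
    {"claw":5,"delta_pos":[0,0,0],"turn":0.1},
    {"claw":5,"delta_pos":[0,0,0],"turn":0.1},
    {"claw":5,"delta_pos":[0,0,0],"turn":0.1},
    {"claw":5,"delta_pos":[0,0,0],"turn":0.1},
    {"claw":5,"delta_pos":[0,0,0],"turn":0.1}
  ]
}}

```text
clock: 10.13
eef_pos: [496.9, 173.1, 117.1]
tcp_rot: [-3.139, 0.002, 2.581]
contact_force: [1.0, -13.8, 4.3]
opening: 0.111
grasp_force: 42.6
```

Call:
{"fn": "step_arm", "kwargs": {
  "motion": [
    {"claw":5,"delta_pos":[-0.5,-0.9,0],"turn":0.1},
    {"claw":5,"delta_pos":[0,0,0],"turn":0.1},
    {"claw":5,"delta_pos":[0,0,0],"turn":0.1},
    {"claw":5,"delta_pos":[0,0,0],"turn":0.1},
    {"claw":5,"delta_pos":[0,0,0],"turn":0.1},
    {"claw":5,"delta_pos":[0,0,0],"turn":0.1},
    {"claw":5,"delta_pos":[0,0,0],"turn":0.1},
    {"claw":5,"delta_pos":[0,0,0],"turn":0.01}
  ]
}}

```text
clock: 10.8
eef_pos: [495.8, 172.1, 117.1]
tcp_rot: [-3.139, 0.003, 1.869]
contact_force: [-4.0, -13.4, 7.0]
opening: 0.103
grasp_force: 43.1
```

Call:
{"fn": "step_arm", "kwargs": {
  "motion": [
    {"claw":5,"delta_pos":[0,0,0],"turn":0},
    {"claw":40,"delta_pos":[0,0,0],"turn":0},
    {"claw":40,"delta_pos":[0,0,0],"turn":0},
    {"claw":40,"delta_pos":[0,0,0],"turn":0},
    {"claw":40,"delta_pos":[0,0,0],"turn":0}
  ]
}}

```text
clock: 11.22
eef_pos: [497.0, 174.4, 116.7]
tcp_rot: [3.14, -0.0, 1.875]
contact_force: [-0.1, -0.4, -0.5]
opening: 0.468
grasp_force: 0.0
```

Call:
{"fn": "step_arm", "kwargs": {
  "motion": [
    {"claw":40,"delta_pos":[0,0,-15],"turn":0},
    {"claw":40,"delta_pos":[0,0,-25],"turn":0},
    {"claw":40,"delta_pos":[0,0,-30],"turn":0},
    {"claw":40,"delta_pos":[0,0,-20],"turn":0},
    {"claw":40,"delta_pos":[0,0,0],"turn":0},
    {"claw":40,"delta_pos":[0,0,0],"turn":0}
  ]
}}

```text
clock: 11.72
eef_pos: [497.4, 174.6, 207.5]
tcp_rot: [3.139, -0.0, 1.875]
contact_force: [0.7, 1.0, 0.3]
opening: 0.464
grasp_force: 0.0
```

```bash
python3 - <<'E'
from h import *
s=sense();print({k:s[k] for k in('clock','eef_pos','tcp_rot','qvel')})
f=grab_frame("wrist");cv2.imwrite("pics/w5.png",f["img"][:,:,::-1])
E
```

```text
{'clock': 11.7167, 'eef_pos': array([497.42648699, 174.56529038, 207.49829986]), 'tcp_rot': array([ 3.13855941e+00, -1.96258978e-04,  1.87494332e+00]), 'qvel': array([ 0.00118251,  0.03035049,  0.03542044, -0.00107317, -0.0090804 ,
       -0.00038789])}
```

View pics/w5.png

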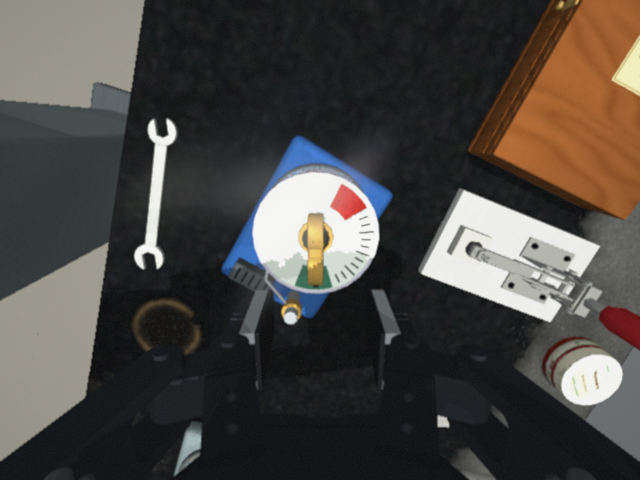

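The wing points at the middle of the green band (314,275), with green visible on both sides, and the gripper is clear of it. I'm handing in.

```bash
python3 -c "
from rig import *
print(sign_off())"
```

```text
the job is handed in; nothing more can be done
None
```

I wound the blue recorder's key clockwise in two partial turns, releasing it between red and green, left the pointer at the middle of the green band, let go, and handed the job in; the grey recorder's key was not touched.

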